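Turn a carved lino block face up on the turning stand with the flat lifter

TASK

The small lino block lies carved side down on the lower step of the wooden turning stand, its near edge sticking out over the front. Pick up the flat steel-bladed lifter by its handle, slide the blade under that overhanging edge and tip the block up and over, so that it falls carved side up onto the cork-covered upper step; do not touch the block with the gripper. Then lay the lifter back down on the bench and let go.

Things in the scene. Friction and masses are not known exactly. Their poses are not given: they have to be found in the camera images.
- block: Loose lino block on the stand, 84x60x6 mm, 60 g: pale plywood back (up at start), grey face carved with a leaf (down). Origin: centre of the carved face. x along its 84 mm, within 3 deg of the stand's x; z from carved face to back. Its far edge starts 1 to 6 mm from the riser; its near end overhangs the lower step by about 30 mm. The larger plain block (110x75 mm) on the bench is not used.
- stand: Stepped dark wood stand, 169x100 mm, fixed. Origin at bench level, mid-width, under the riser; x from lower to upper step, away from the robot. Lower step x -56..0 mm, top at z 40, open space in front of it; 9 mm side strips beyond y +-38. The 9 mm riser at x 0 stops the block's far edge as its near edge is raised.
- stand_upper (a point): Centre of the stand's cork-covered upper step, on the cork, 49 mm above the bench; axes as the stand's. The step runs x +-52 mm, y +-50 mm from here, from the riser to a fence 9 mm high at the far end. Pushed past upright against the riser, the block topples onto it by itself.
- lifter_grip (a point): Centre of the handle of the flat lifter (70 g), which lies beside a scraper with a small bent head and a graver; their places change. Handle: straight-sided wood bar 80 long, 18 wide, 20 mm high, this point 10 mm above its underside; grip across y. x points to the blade: flat steel, 60 long, 32 wide, 2 mm thick, level with this point; it starts 40 and ends (tip) 100 mm ahead of it.
There are look-alikes about, which are no part of the job. What is shaped like the block but green is not meant.

How it is judged:
On the way:
1. the block is tipped up on the lifter's blade, by more than 20 degrees (angle between block's own z axis and vertical between 0.35 and 1.7 rad and contact force between lifter and block above 0.02 N), for 0.1 s.
At the end, for the whole second after the job is handed in: The block lies at rest on the upper step of the stand, carved side up and flat within 10 degrees, its centre 15 to 75 mm beyond the riser and within 25 mm of the stand's middle line; the lifter lies at rest on the bench (handle centre less than 25 mm above it) (angle between block's own z axis and vertical above 2.97 rad and x of block in the frame of stand between 0.015 and 0.075 m and y of block in the frame of stand between -0.025 and 0.025 m and z of block in the frame of stand between 0.05 and 0.062 m and linear speed of each of block, lifter below 0.02 m/s and height (world z) of lifter_grip below 0.025 m); the robot touches nothing.
It fails at once if the gripper or arm touches the block (contact force between any of the fingers, the arm and block above 0.5 N).
It also fails if it takes over 51 s, if anything falls off the work surface, if the arm or the gripper's body presses on something with over 40 N, if the wrist force passes 120 N, or if a joint passes its speed limit or range.

ROBOT

A 6-joint arm with a two-finger parallel gripper is mounted at the origin on a cart in front of the work surface, level with it; the furniture and walls round the work are solid. World frame = base frame: x ahead of the robot, y to its left, z up, the work surface at z = 0. Lengths are in m, angles in rad, forces in N, time in s.
With the tool pointing down it reaches from about 0.375 to 0.975 m from the base axis. Payload 3.8 kg.
Tool frame: the origin (TCP) lies where the fingers leave the gripper's body, on its centre line; the fingertips stand 73 mm ahead of it and the grasp point (between the pads) lies 54 mm ahead of it; z points along the fingers, y is the line along which they close (so a half turn about z gives the same grasp; the last joint's range is limited). The gripper opens to 85 mm and grips with 20 to 120 N. Pads are 22 mm wide; open, the fingers measure 114 mm over their backs; the gripper's body (76 mm by 85 mm) begins 54 mm behind the grasp point. The pads swing forward as they close: fully open they stand 13 mm farther back than shut.
Start: joints at [-1.299, 0.264, 1.604, -0, 1.274, -0.037], TCP at [0.205, -0.643, 0.304] pointing down, gripper open.
Joint ranges: [-2.63, 2.63], [-0.94, 2.18], [0.31, 2.57], [-1.31, 4.45], [0, 2.66], [-2.55, 2.55]. Speed limits (rad/s): [2.57, 2.57, 3.14, 3.14, 3.14, 3.14].

INTERFACE

Orientations are given as a rotation vector (axis times angle).
In Python, from workcell import read_state, viewer, bot gives the robot as it stands.
- The arm moves only by the tool jog_arm, never from a script. Its argument "increments" is a list that holds one entry, the list of rows, each a list of 7 numbers: the shift along the tool's x, y, z in units of 30 mm (1.0 is 30 mm), then the turn, a rotation vector about the tool's x, y, z in units of 6 degrees (1.0 is 6 degrees), then the opening, from -1 (shut) to 1 (fully open). A call has exactly 5 rows; each row shifts and turns the commanded pose from where the row before left it, along the tool's axes as they then stand; what a row does not reach is not made up. A row lasts 1/12 s, in which the tool goes at most 41.7 mm and 7.16 degrees, less where a joint would pass 70% of its speed; a pose out of reach is approached as far as the arm can. A call is refused whole if a number of a shift passes 1 or a number of a turn 1, either way. A call with a gripper value outside its range is refused whole. The fingers move at their own pace and stop on an object; "force" is the grip in N (left out, the last holds). Time passes only in rows, so rows that do not move let the fingers close, or fill a call up. It gives the time, the measured TCP pose, the force, the opening and the grip force at its end, in the units of the state.
- read_state(): the state, without advancing time (a new reading comes with each control period).
- viewer.read_camera(name): name is "side" or "top" or "wrist"; returns (picture, depth): 420x560x3 uint8, blue, green, red; 420x560 float32, m along the optical axis (not along the pixel's ray), 0 where there is no reading.
- viewer.camera_params(name): a dict with "fx", "fy", "cx", "cy" (pixels), "R" (3x3) and "t" (3): a world point X has camera coordinates R X + t; the wrist camera has in their place "hand_eye" (4x4, takes a point from camera to tool coordinates, whose origin is the TCP and whose axes are the flange's). Camera axes: x right, y down, z forward; pixel columns grow to the right and rows downward; lengths in m; the calibration is good to about 2 mm. The wrist camera is an equidistant fisheye: a pixel r from the principal point sees the ray r / f radians off the axis. A picture is of the moment at which its call begins: read the wrist's pose just before it. camera_params takes no time and is no camera call.
- bot.finish_job(): hands the job in; it is judged then, once.
The state is a dict: "time": time; "q": joint angles; "joint_vel": joint speeds; "joint_torque": joint torques, N m; "tool_pos": TCP position; "tcp_rot": TCP orientation; "wrist_force": force on the tool from outside, world axes, zero at the start; "torque": the same for the moment, N m; "width": opening from 0.0 (shut) to 1.0 (fully open); "grip_force": force on a finger pad.
Only numpy, scipy, OpenCV 4.12 (cv2) and the standard library are available. Lean on these libraries where they do the work, as an engineer would, in place of code of your own. Each camera call takes 0.05 s, during which the arm holds its last target. There are 200 camera calls.

## Working session

There is one attempt and no reset: what is moved stays moved. The work goes in short steps, Python scripts to look and compute and a tool call to move; the robot and the scene stay as the last step left them, time stands still between calls to the robot, and variables do not carry over. Pictures are saved under pics/ and viewed, at most 10 in all, crops included, and the job is handed in when it is done.

Besides the shell and the picture viewer there is one more tool, called after "Call:" by a JSON object that holds its "name" and its "arguments", one argument or row to a line. jog_arm: Moves the arm, as the interface text tells. Its arguments: {"type":"object","properties":{"increments":{"type":"array","items":{"type":"array","items":{"type":"array","items":{"type":"number"}}}},"force":{"type":"number"}},"required":["increments"]}

```bash
mkdir -p pics; ls; python3 - <<'E'
from workcell import read_state, viewer, bot
import cv2,numpy as np
s=read_state();print(s['time'],s['tool_pos'],s['tcp_rot'])
for n in ['top','side']:
    im,d=viewer.read_camera(n);cv2.imwrite(f'pics/{n}0.png',im);np.savez(f'{n}0.npz',im=im,d=d)
    print(n,viewer.camera_params(n))
print(viewer.camera_params('wrist'))
E
```

```text
pics
0.0 [ 0.20498042 -0.6425102   0.30256501] [-3.10200077e+00 -4.82806871e-01  4.51247935e-04]
top {'fx': 546.9259313023664, 'fy': 546.9259313023664, 'cx': 293.55356257782546, 'cy': 216.62189884372853, 'R': array([[-0.01606861, -0.99970091,  0.01843613],
       [-0.9982398 ,  0.01498691, -0.05738206],
       [ 0.0570886 , -0.01932573, -0.99818205]]), 't': array([-0.04522728,  0.59823858,  1.22408853])}
side {'fx': 501.53870055721035, 'fy': 501.53870055721035, 'cx': 287.29775765616915, 'cy': 205.72886283974327, 'R': array([[-0.9745167 , -0.22327123, -0.02161378],
       [-0.08563299,  0.45935117, -0.88411735],
       [ 0.20732628, -0.85973627, -0.46676478]]), 't': array([0.55908479, 0.13421648, 0.91254521])}
{'fx': 325.19226210127806, 'fy': 325.19226210127806, 'cx': 279.3625776519697, 'cy': 213.39758786290818, 'hand_eye': array([[-1.93009852e-04, -9.56374688e-01, -2.92142807e-01,
         7.51057718e-02],
       [ 9.99999862e-01, -4.19052428e-05, -5.23486146e-04,
        -2.08892185e-04],
       [ 4.88406584e-04, -2.92142868e-01,  9.56374564e-01,
        -6.95352616e-02],
       [ 0.00000000e+00,  0.00000000e+00,  0.00000000e+00,
         1.00000000e+00]])}
```

View pics/top0.png

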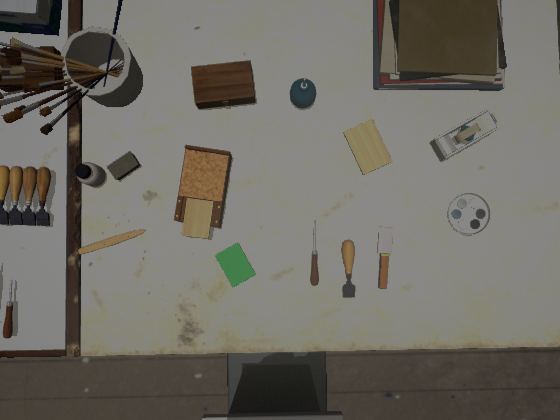

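View pics/side0.png

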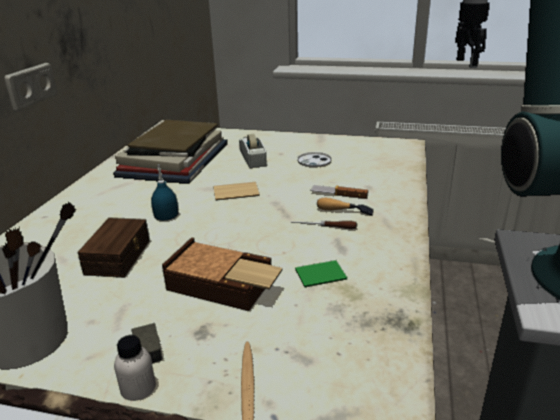

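Top view: the stand is at about (203,185) with the cork on the far side and the block at (198,218). The green look-alike is at (236,265). The flat lifter is at (384,258), with its handle at (383,272) and its blade pointing away from the robot. The side view agrees: lifter at (340,191), stand at (220,270).

```bash
cat > h.py <<'E'
import numpy as np,cv2
from workcell import read_state, viewer, bot
from scipy.spatial.transform import Rotation as Ro
P={n:viewer.camera_params(n) for n in('top','side')}
def ray(n,uv,z):
    p=P[n];uv=np.atleast_2d(uv).astype(float)
    d=np.c_[(uv[:,0]-p['cx'])/p['fx'],(uv[:,1]-p['cy'])/p['fy'],np.ones(len(uv))]@p['R']
    c=-p['R'].T@p['t'];return c+d*((z-c[2])/d[:,2])[:,None]
def wray(uv,z,s):
    p=viewer.camera_params('wrist');uv=np.atleast_2d(uv).astype(float)
    v=(uv-[p['cx'],p['cy']])/p['fx'];r=np.linalg.norm(v,axis=1)+1e-9
    d=np.c_[v*(np.sin(r)/r)[:,None],np.cos(r)]
    H=p['hand_eye'];R=Ro.from_rotvec(s['tcp_rot']).as_matrix()
    d=d@H[:3,:3].T@R.T;c=R@H[:3,3]+s['tool_pos'];return c+d*((z-c[2])/d[:,2])[:,None]
def blob(m):
    n,l,st,_=cv2.connectedComponentsWithStats(m.astype(np.uint8));return l==1+np.argmax(st[1:,4])
def rect(pts):
    r=cv2.minAreaRect((pts[:,:2]*1000).astype(np.float32));return r
def pix(m): v,u=np.nonzero(m);return np.c_[u,v]
def go(pos,yaw,pitch=0):
    """delta to target in tool units; yaw=heading of tool x, pitch = nose up"""
    s=read_state();R=Ro.from_rotvec(s['tcp_rot'])
    T=Ro.from_euler('ZY',[yaw,-pitch],degrees=True)*Ro.from_euler('X',180,degrees=True)
    print('t',round(s['time'],2),'pos',np.round(s['tool_pos'],4),'shift/30mm',np.round(R.inv().apply(np.array(pos)-s['tool_pos'])/.03,2),'turn/6deg',np.round(np.degrees((R.inv()*T).as_rotvec())/6,2))
E
python3 - <<'E'
from h import *
Z=np.load('top0.npz');im=Z['im'];d=Z['d'];h=cv2.cvtColor(im,cv2.COLOR_BGR2HSV).astype(int)
def box(u0,u1,v0,v1):
    m=np.zeros(im.shape[:2],bool);m[v0:v1,u0:u1]=1;return m
for n,(u,v) in dict(handle=(383,272),blade=(386,240),bench=(400,240),block=(198,215),cork=(205,170),wood=(221,212),riser=(203,200)).items(): print(n,h[v,u],d[v,u])
hm=blob(box(370,400,225,300)&(h[...,1]>110)); print('handle',hm.sum(),rect(ray('top',pix(hm),.02)))
cm=blob(box(165,240,140,245)&(h[...,1]>120)&(h[...,2]>120)); print('cork',cm.sum(),rect(ray('top',pix(cm),.049)))
bm=blob(box(165,240,185,245)&(h[...,1]<120)&(h[...,1]>60)&(h[...,2]>110)); print('block',bm.sum(),rect(ray('top',pix(bm),.046)))
s=blob(box(165,240,140,245)&((h[...,2]<105)|cm|bm)); print('stand',s.sum())
big=cv2.resize(im[140:300,160:410],None,fx=3,fy=3,interpolation=cv2.INTER_CUBIC)
for m in(hm,cm,bm):
    c,_=cv2.findContours(m[140:300,160:410].astype(np.uint8),0,1); cv2.drawContours(big,[k*3+1 for k in c],-1,(255,0,255),1)
cv2.imwrite('pics/crop.png',big)
print(Ro.from_rotvec(read_state()['tcp_rot']).as_matrix().round(3))
E
```

```text
handle [ 14 129 119] 1.2404184
blade [ 10  11 138] 1.2517056
bench [ 15   4 137] 1.2617903
block [ 21  94 138] 1.2115798
cork [ 15 133 128] 1.2116653
wood [15 52 49] 1.2222729
riser [ 21  95 132] 1.2142308
handle 234 ((471.6377868652344, -256.2164611816406), (15.98286247253418, 76.83972930908203), 85.67545318603516)
cork 1832 ((691.3482666015625, 144.75860595703125), (94.68975830078125, 103.09805297851562), 80.39573669433594)
block 1005 ((596.5319213867188, 159.2865447998047), (59.01688766479492, 83.14973449707031), 81.6372299194336)
stand 3960
[[ 0.953  0.304 -0.001]
 [ 0.304 -0.953  0.002]
 [ 0.    -0.002 -1.   ]]
```

View pics/crop.png

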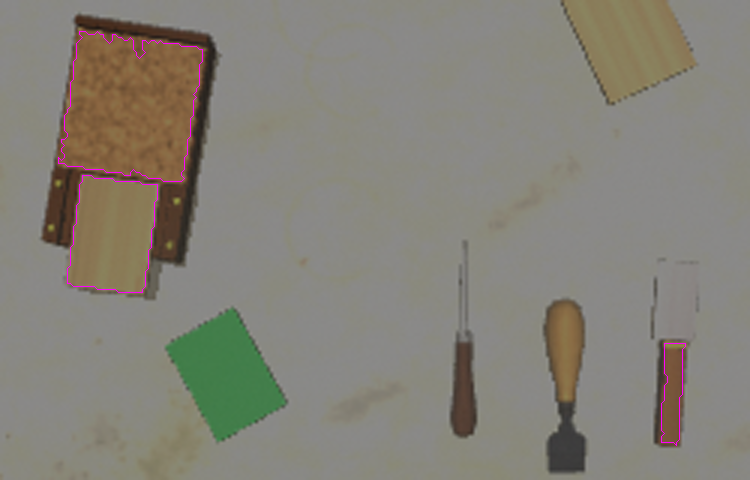

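The mask outlines fit:
- **Handle:** centre (0.472, -0.256), heading -4.3°.
- **Block:** centre (0.5965, 0.159), heading -8.4°.
- **Stand:** heading about -9°, riser at about (0.640, 0.153).

Moving above the handle now.

Call:
{"name": "jog_arm", "arguments": {
  "increments": [
    [[0.95,-0.735,0,0,0,0,0],[0.95,-0.735,0,0,0,0,0],[0.95,-0.735,0,0,0,0,0],[0.95,-0.735,0,0,0,0,0],[0.95,-0.735,0,0,0,0,0]]
  ],
  "force": 60
}}

```text
time: 0.52
tool_pos: [0.3078, -0.4931, 0.3032]
tcp_rot: [-3.103, -0.482, 0.0]
wrist_force: [0.7, 0.1, 0.3]
width: 0.502
grip_force: 0.0
```

Call:
{"name": "jog_arm", "arguments": {
  "increments": [
    [[0.95,-0.735,0.4,0,0,0,0],[0.95,-0.735,0.4,0,0,0,0],[0.95,-0.735,0.4,0,0,0,0],[0.95,-0.735,0.4,0,0,0,0],[0.95,-0.735,0.4,0,0,0,0]]
  ]
}}

```text
time: 0.93
tool_pos: [0.41, -0.3446, 0.243]
tcp_rot: [-3.104, -0.483, 0.0]
wrist_force: [0.3, 0.1, -0.2]
width: 0.499
grip_force: 0.0
```

Call:
{"name": "jog_arm", "arguments": {
  "increments": [
    [[0.95,-0.735,0.4,0,0,0,0],[0.95,-0.735,0.4,0,0,0,0],[0.95,-0.735,0.4,0,0,0,0],[0,0,0,0,0,1,0],[0,0,0,0,0,1,0]]
  ]
}}

```text
time: 1.35
tool_pos: [0.4712, -0.2546, 0.2061]
tcp_rot: [-3.136, -0.155, 0.004]
wrist_force: [-0.1, -0.3, 0.1]
width: 0.497
grip_force: 0.0
```

Call:
{"name": "jog_arm", "arguments": {
  "increments": [
    [[0,0,0,0,0,1,0],[0,0,0,0,0,0.67,0],[0,0,0,0,0,0,0],[0,0,0,0,0,0,0],[0,0,0,0,0,0,0]]
  ]
}}

```text
time: 1.77
tool_pos: [0.4708, -0.2574, 0.2077]
tcp_rot: [-3.139, 0.116, 0.001]
wrist_force: [-0.4, -0.4, 0.1]
width: 0.497
grip_force: 0.0
```

```bash
python3 - <<'E'
from h import *
s=read_state();im,d=viewer.read_camera('wrist');cv2.imwrite('pics/w1.png',im);np.savez('w1.npz',im=im)
go([.4716,-.2562,.0765],-4.3);print(s['q'])
h=cv2.cvtColor(im,cv2.COLOR_BGR2HSV).astype(int)
np.save('h.npy',h)
E
```

```text
t 1.82 pos [ 0.4708 -0.2574  0.2078] shift/30mm [ 0.02 -0.04  4.38] turn/6deg [-0.    0.    0.01]
[-5.46708912e-01  8.50770333e-02  1.99888552e+00 -1.05615695e-05
  1.05806589e+00  1.09793072e+00]
```

View pics/w1.png

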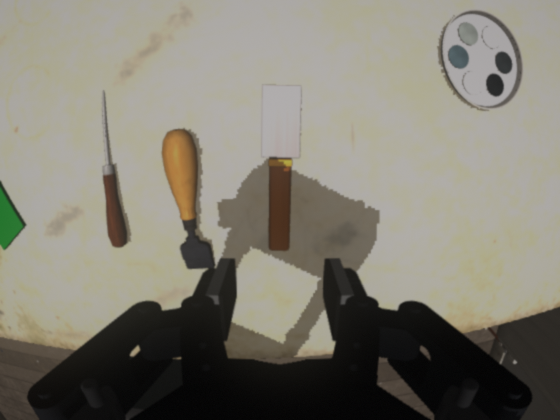

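The wrist view shows the lifter's handle from (281,158) to (279,250) and the blade tip at (282,85). I'll refine the handle position from these.

```bash
python3 - <<'E'
from h import *
s=read_state();h=np.load('h.npy')
m=np.zeros(h.shape[:2],bool);m[150:262,255:310]=1
m=blob(m&(h[...,1]>120)&((h[...,2]>50)));p=pix(m);print(m.sum(),p.min(0),p.max(0),rect(wray(p,.02,s)))
b=wray([[262,85],[301,86],[300,158],[262,157]],.011,s)[:,:2];print(b.round(4),b.mean(0))
E
```

```text
1720 [269 159] [291 249] ((473.7205505371094, -257.5703125), (17.53365707397461, 77.19377136230469), 85.74462127685547)
[[ 0.5729 -0.2505]
 [ 0.5698 -0.2816]
 [ 0.5107 -0.2768]
 [ 0.5138 -0.2457]] [ 0.54180684 -0.26367484]
```

Call:
{"name": "jog_arm", "arguments": {
  "increments": [
    [[0.05,0,1,0,0,0,0],[0,0,1,0,0,0,0],[0,0,1,0,0,0,0],[0,0,0.9,0,0,0,0],[0,0,0.42,0,0,0,0]]
  ]
}}

```text
time: 2.23
tool_pos: [0.4703, -0.2563, 0.0747]
tcp_rot: [-3.137, 0.118, 0.008]
wrist_force: [-0.4, 0.8, -0.7]
width: 0.503
grip_force: 0.0
```

Call:
{"name": "jog_arm", "arguments": {
  "increments": [
    [[0,0,0,0,0,0,0],[0,0,0,0,0,0,0],[0,0,0,0,0,0,-1],[0,0,0,0,0,0,-1],[0,0,0,0,0,0,-1]]
  ]
}}

```text
time: 2.65
tool_pos: [0.4741, -0.2585, 0.0807]
tcp_rot: [3.137, -0.118, 0.006]
wrist_force: [1.6, -0.2, 6.0]
width: 0.191
grip_force: 61.2
```

Call:
{"name": "jog_arm", "arguments": {
  "increments": [
    [[0,0,0,0,0,0,-1],[0,0,0,0,0,0,-1],[0,0,0,0,0,0,-1],[0,0,0,0,0,0,-1],[0,0,0,0,0,0,-1]]
  ]
}}

```text
time: 3.07
tool_pos: [0.4742, -0.2585, 0.0807]
tcp_rot: [3.137, -0.118, 0.006]
wrist_force: [-0.5, 0.2, 7.2]
width: 0.19
grip_force: 61.0
```

Call:
{"name": "jog_arm", "arguments": {
  "increments": [
    [[0,0,-0.5,0,0,0,-1],[0,0,-1,0,0,0,-1],[0,0,-1,0,0,0,-1],[0,0,-1,0,0,0,-1],[0,0,-0.5,0,0,0,-1]]
  ]
}}

```text
time: 3.48
tool_pos: [0.4741, -0.2584, 0.203]
tcp_rot: [3.136, -0.118, 0.009]
wrist_force: [0.9, -0.6, 0.2]
width: 0.194
grip_force: 60.1
```

Call:
{"name": "jog_arm", "arguments": {
  "increments": [
    [[0,0,0,0,0,0,-1],[0,0,0,0,0,0,-1],[0,0,0,0,0,0,-1],[0,0,0,0,0,0,-1],[0,0,0,0,0,0,-1]]
  ]
}}

```text
time: 3.9
tool_pos: [0.4714, -0.2568, 0.1963]
tcp_rot: [-3.138, 0.119, 0.005]
wrist_force: [0.9, 0.2, -0.8]
width: 0.187
grip_force: 60.1
```

```bash
python3 - <<'E'
from h import *
s=read_state();im,d=viewer.read_camera('wrist');a,da=viewer.read_camera('side')
go([.47,-.2562,.2],-4.3);print(s['wrist_force'],s['grip_force'])
cv2.imwrite('pics/w2.png',np.hstack([im[:,160:400],cv2.resize(a[130:230,260:400],None,fx=3.2,fy=4.2,interpolation=cv2.INTER_CUBIC)]))
# depth points of blade in tool frame
p=viewer.camera_params('wrist')
np.savez('w2.npz',im=im,d=d)
H=p['hand_eye']
for uv in [(270,y) for y in range(120,330,15)]+[(292,y) for y in range(120,330,15)]:
    v=(np.array(uv)-[p['cx'],p['cy']])/p['fx'];r=np.linalg.norm(v)+1e-9
    ry=np.r_[v*np.tan(r)/r,1]*d[uv[1],uv[0]];print(uv,im[uv[1],uv[0]],((H[:3,:3]@ry+H[:3,3])*1000).round(1))
E
```

```text
t 4.0 pos [ 0.4718 -0.2571  0.1968] shift/30mm [-0.06 -0.03 -0.11] turn/6deg [-0.01  0.02 -0.  ]
[ 0.88399371  0.23099465 -0.75733473] 60.11523127555847
(270, 120) [169 171 182] [73.7 -4.5 70.9]
(270, 135) [166 169 180] [67.3 -4.5 69.5]
(270, 150) [163 166 177] [60.7 -4.6 70.9]
(270, 165) [160 163 173] [54.2 -4.6 70.4]
(270, 180) [158 160 171] [47.4 -4.6 70.9]
(270, 195) [83 87 94] [41.1 -4.6 69. ]
(270, 210) [ 41  82 116] [36.5 -4.4 61.1]
(270, 225) [31 50 79] [29.7 -4.5 61.6]
(270, 240) [28 47 77] [23.3 -4.6 60.5]
(270, 255) [25 45 76] [15.3 -4.7 62.5]
(270, 270) [23 43 74] [ 8.6 -4.7 60.9]
(270, 285) [21 42 73] [ 0.5 -4.8 61.5]
(270, 300) [20 41 72] [-7.5 -4.9 61.1]
(270, 315) [18 40 71] [-16.7  -5.1  61.9]
(292, 120) [167 169 180] [73.7  4.9 70.6]
(292, 135) [165 167 178] [67.2  4.9 70.4]
(292, 150) [163 165 176] [60.8  4.9 69.8]
(292, 165) [160 162 173] [54.2  4.9 70. ]
(292, 180) [156 159 170] [47.5  5.  70.3]
(292, 195) [154 156 168] [40.7  5.1 70.4]
(292, 210) [ 40  84 118] [36.9  4.7 60. ]
(292, 225) [30 49 76] [30.   4.8 60.7]
(292, 240) [27 45 74] [23.1  4.9 60.9]
(292, 255) [23 43 73] [16.1  5.  60.7]
(292, 270) [21 41 71] [ 8.7  5.1 60.7]
(292, 285) [20 40 70] [ 1.2  5.2 60.2]
(292, 300) [19 39 69] [-7.6  5.4 61.3]
(292, 315) [17 38 68] [-15.9   5.5  60.7]
```

View pics/w2.png

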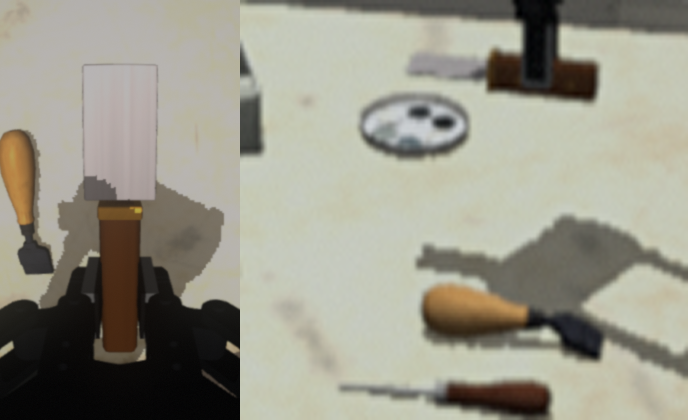

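The lifter is held level. In the tool frame the blade top is at z 70.4 mm and the tip at about x 98.5 mm. Moving over to the stand.

Call:
{"name": "jog_arm", "arguments": {
  "increments": [
    [[-0.18,-0.6,0,0,0,0,-1],[-0.18,-0.97,0,0,0,0,-1],[-0.18,-0.97,0,0,0,0,-1],[-0.18,-0.97,0,0,0,0,-1],[-0.18,-0.97,0,0,0,0,-1]]
  ]
}}

```text
time: 4.42
tool_pos: [0.455, -0.1203, 0.1975]
tcp_rot: [-3.139, 0.12, 0.002]
wrist_force: [0.7, 0.6, -0.3]
width: 0.192
grip_force: 60.1
```

Call:
{"name": "jog_arm", "arguments": {
  "increments": [
    [[-0.18,-0.97,0,0,0,0,-1],[-0.18,-0.97,0,0,0,0,-1],[-0.18,-0.97,0,0,0,0,-1],[-0.18,-0.97,0,0,0,0,-1],[-0.18,-0.97,0,0,0,0,-1]]
  ]
}}

```text
time: 4.83
tool_pos: [0.4391, 0.027, 0.1978]
tcp_rot: [3.139, -0.119, -0.001]
wrist_force: [0.0, 0.6, -1.6]
width: 0.192
grip_force: 60.1
```

Call:
{"name": "jog_arm", "arguments": {
  "increments": [
    [[-0.18,-0.97,0,0,0,0,-1],[-0.18,-0.97,0,0,0,0,-1],[-0.18,-0.97,0,0,0,0,-1],[-0.18,-0.97,0,0,0,0,-1],[-0.18,-0.97,0,0,0,0,-1]]
  ]
}}

```text
time: 5.25
tool_pos: [0.4232, 0.1742, 0.1978]
tcp_rot: [3.139, -0.118, -0.001]
wrist_force: [-0.1, -0.7, -1.0]
width: 0.19
grip_force: 60.1
```

Call:
{"name": "jog_arm", "arguments": {
  "increments": [
    [[0,-0.4,0,0,0,0.75,-1],[0,0,0,0,0,0,-1],[0,0,0,0,0,0,-1],[0,0,0,0,0,0,-1],[0,0,0,0,0,0,-1]]
  ]
}}

```text
time: 5.67
tool_pos: [0.4246, 0.1839, 0.1979]
tcp_rot: [3.132, -0.242, -0.001]
wrist_force: [0.4, -1.0, 0.0]
width: 0.193
grip_force: 60.1
```

```bash
python3 - <<'E'
from h import *
s=read_state();im,d=viewer.read_camera('wrist');print(s['q'].round(2) if hasattr(s['q'],'round') else s['q'])
go([.424,.1864,.106],-8.8)
cv2.imwrite('pics/w3.png',im);np.savez('w3.npz',im=im,d=d,pos=s['tool_pos'],rot=s['tcp_rot'])
E
```

```text
[ 0.36 -0.05  2.15 -0.    1.04  2.08]
t 5.72 pos [0.4247 0.1838 0.198 ] shift/30mm [-0.03 -0.08  3.07] turn/6deg [ 0.    0.   -0.01]
```

View pics/w3.png

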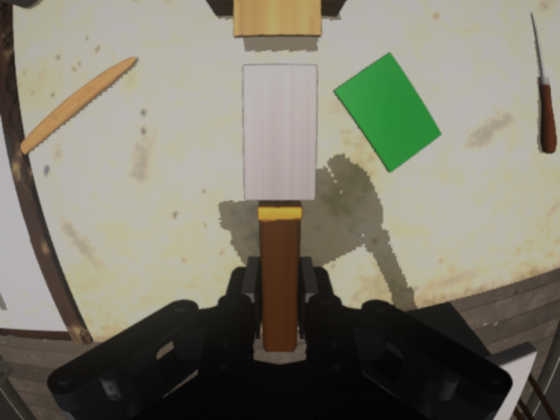

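The wrist view shows the blade tip at (244–317, 65) and the block's near face with its lower edge at row 37, columns 234–322. They line up almost centrally, so I'll compute the insertion.

```bash
python3 - <<'E'
from h import *
Z=np.load('w3.npz');s=dict(tool_pos=Z['pos'],tcp_rot=Z['rot'])
R=Ro.from_rotvec(Z['rot'])
n=wray([[234.5,36.5],[278,37],[321.5,36.5]],.040,s);print('near edge',n.round(4),np.linalg.norm(n[0]-n[2]))
print('in tool',(R.inv().apply(n-Z['pos'])*1000).round(1))
t=wray([[243.5,65],[280,65],[317,65]],Z['pos'][2]-.0704,s)
print('tip in tool',(R.inv().apply(t-Z['pos'])*1000).round(1))
E
```

```text
near edge [[0.5609 0.1945 0.04  ]
 [0.5551 0.165  0.04  ]
 [0.5515 0.1352 0.04  ]] 0.06003368249614063
in tool [[133.1 -31.5 157.8]
 [132.   -1.5 157.8]
 [133.   28.5 157.8]]
tip in tool [[ 97.7 -15.7  70.3]
 [ 97.5  -0.3  70.3]
 [ 97.7  15.3  70.3]]
```

Call:
{"name": "jog_arm", "arguments": {
  "increments": [
    [[0,-0.05,0.7,0,0,0,-1],[0,0,0.8,0,0,0,-1],[0,0,0.8,0,0,0,-1],[0,0,0.6,0,0,0,-1],[0,0,0.2,0,0,0,-1]]
  ]
}}

```text
time: 6.13
tool_pos: [0.423, 0.1846, 0.1024]
tcp_rot: [3.13, -0.243, -0.008]
wrist_force: [-0.4, -0.4, -0.8]
width: 0.185
grip_force: 60.1
```

Call:
{"name": "jog_arm", "arguments": {
  "increments": [
    [[0,0,0,0,0,0,-1],[0,0,0,0,0,0,-1],[0,0,0,0,0,0,-1],[0,0,0,0,0,0,-1],[0,0,0,0,0,0,-1]]
  ]
}}

```text
time: 6.55
tool_pos: [0.4259, 0.1866, 0.1066]
tcp_rot: [-3.131, 0.242, -0.004]
wrist_force: [-0.2, -0.0, -0.6]
width: 0.19
grip_force: 60.1
```

```bash
python3 - <<'E'
from h import *
s=read_state();im,d=viewer.read_camera('wrist');cv2.imwrite('pics/w4.png',im)
R=Ro.from_rotvec(s['tcp_rot']);print(((R.inv().apply(np.array([.5555,.165,.04])-s['tool_pos']))*1000).round(1));go([.424,.1864,.1054],-8.8)
E
```

```text
[131.2   1.5  66.9]
t 6.6 pos [0.4257 0.1866 0.1064] shift/30mm [-0.06  0.01  0.03] turn/6deg [-0.01 -0.02 -0.  ]
```

View pics/w4.png

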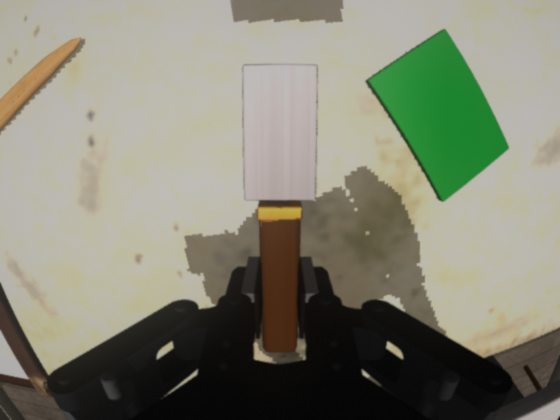

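The wrist view shows only the block's shadow at (287,10), with the blade straight and level. Inserting the blade.

Call:
{"name": "jog_arm", "arguments": {
  "increments": [
    [[0.2,0.03,0.03,0,0,0,-1],[0.45,0,0,0,0,0,-1],[0.5,0,0,0,0,0,-1],[0.45,0,0,0,0,0,-1],[0.29,0,0,0,0,0,-1]]
  ]
}}

```text
time: 7.02
tool_pos: [0.4835, 0.1765, 0.1048]
tcp_rot: [-3.132, 0.242, -0.003]
wrist_force: [0.5, -0.1, -0.3]
width: 0.19
grip_force: 60.1
```

Call:
{"name": "jog_arm", "arguments": {
  "increments": [
    [[0,0,0,0,0,0,-1],[0,0,0,0,0,0,-1],[0,0,0,0,0,0,-1],[0,0,0,0,0,0,-1],[0,0,0,0,0,0,-1]]
  ]
}}

```text
time: 7.43
tool_pos: [0.4801, 0.1767, 0.1041]
tcp_rot: [3.132, -0.241, -0.001]
wrist_force: [-1.1, 0.9, -1.0]
width: 0.196
grip_force: 60.1
```

```bash
python3 - <<'E'
from h import *
s=read_state();im,d=viewer.read_camera('side');cv2.imwrite('pics/s5.png',cv2.resize(im[200:330,150:330],None,fx=4,fy=4,interpolation=cv2.INTER_CUBIC))
R=Ro.from_rotvec(s['tcp_rot']);print(((R.inv().apply(np.array([.5555,.165,.04])-s['tool_pos']))*1000).round(1))
E
```

```text
[76.4 -0.1 64.1]
```

View pics/s5.png

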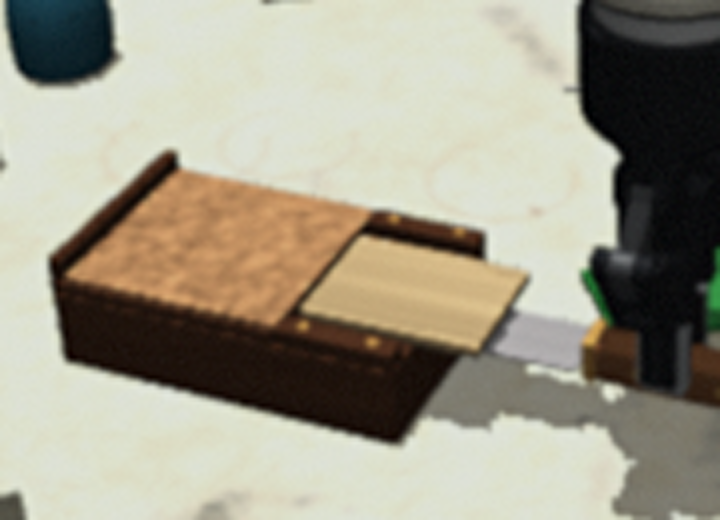

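The side view shows the blade under the overhang (crop x about 500), and the block has not moved. Starting the lift.

Call:
{"name": "jog_arm", "arguments": {
  "increments": [
    [[0,0,-0.15,0,0,0,-1],[0,0,-0.15,0,0,0,-1],[0,0,-0.15,0,0,0,-1],[0.01,0,-0.15,0,0,0,-1],[0.01,0,-0.15,0,0,0,-1]]
  ]
}}

```text
time: 7.9
tool_pos: [0.4816, 0.1766, 0.1277]
tcp_rot: [-3.132, 0.242, -0.001]
wrist_force: [0.3, -0.1, -1.3]
width: 0.192
grip_force: 60.1
```

Call:
{"name": "jog_arm", "arguments": {
  "increments": [
    [[0.03,0,-0.1,0,0,0,-1],[0.03,0,-0.1,0,0,0,-1],[0.03,0,-0.1,0,0,0,-1],[0.04,0,-0.1,0,0,0,-1],[0.04,0,-0.1,0,0,0,-1]]
  ]
}}

```text
time: 8.32
tool_pos: [0.4866, 0.1757, 0.1421]
tcp_rot: [3.132, -0.242, -0.0]
wrist_force: [-0.5, 1.2, -0.7]
width: 0.19
grip_force: 60.1
```

```bash
python3 - <<'E'
from h import *
s=read_state();im,d=viewer.read_camera('side');cv2.imwrite('pics/s6.png',cv2.resize(im[200:330,150:330],None,fx=4,fy=4,interpolation=cv2.INTER_CUBIC))
R=Ro.from_rotvec(s['tcp_rot']);print(s['tool_pos'],s['wrist_force'],((R.inv().apply(np.array([.640,.153,.04])-s['tool_pos']))*1000).round(1)-[97.6,0,70.4])
E
```

```text
[0.4865671  0.17574596 0.14210198] [-0.4906468   1.24535097 -0.68218931] [57.5 -1.1 31.7]
```

View pics/s6.png

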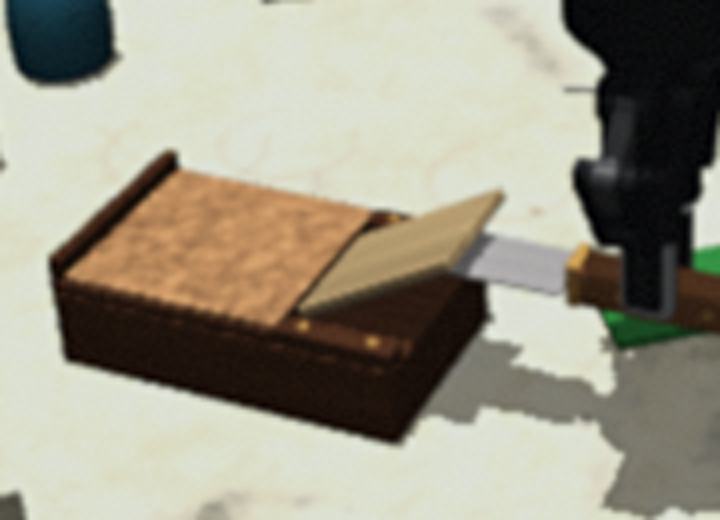

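The block is tilted about 30° on the blade, as planned. Continuing along the arc.

Call:
{"name": "jog_arm", "arguments": {
  "increments": [
    [[0.05,0,-0.09,0,0,0,-1],[0.05,0,-0.09,0,0,0,-1],[0.06,0,-0.09,0,0,0,-1],[0.06,0,-0.08,0,0,0,-1],[0.07,0,-0.08,0,0,0,-1]]
  ]
}}

```text
time: 8.78
tool_pos: [0.4953, 0.1744, 0.155]
tcp_rot: [3.132, -0.242, -0.0]
wrist_force: [-0.4, -0.4, -1.1]
width: 0.189
grip_force: 60.1
```

Call:
{"name": "jog_arm", "arguments": {
  "increments": [
    [[0.07,0,-0.08,0,0,0,-1],[0.08,0,-0.07,0,0,0,-1],[0.08,0,-0.07,0,0,0,-1],[0.09,0,-0.06,0,0,0,-1],[0.09,0,-0.06,0,0,0,-1]]
  ]
}}

```text
time: 9.2
tool_pos: [0.5075, 0.1725, 0.1652]
tcp_rot: [-3.132, 0.242, -0.0]
wrist_force: [-0.4, -0.2, -1.1]
width: 0.188
grip_force: 60.1
```

Call:
{"name": "jog_arm", "arguments": {
  "increments": [
    [[0.09,0,-0.05,0,0,0,-1],[0.1,0,-0.05,0,0,0,-1],[0.1,0,-0.04,0,0,0,-1],[0.1,0,-0.04,0,0,0,-1],[0.1,0,-0.03,0,0,0,-1]]
  ]
}}

```text
time: 9.62
tool_pos: [0.5221, 0.1703, 0.1714]
tcp_rot: [-3.132, 0.242, -0.0]
wrist_force: [1.2, -0.1, -0.1]
width: 0.191
grip_force: 60.1
```

```bash
python3 - <<'E'
from h import *
s=read_state();im,d=viewer.read_camera('side');cv2.imwrite('pics/s7.png',cv2.resize(im[200:330,150:330],None,fx=4,fy=4,interpolation=cv2.INTER_CUBIC))
R=Ro.from_rotvec(s['tcp_rot']);print(s['tool_pos'],s['wrist_force'],((R.inv().apply(np.array([.640,.153,.04])-s['tool_pos']))*1000).round(1)-[97.6,0,70.4])
E
```

```text
[0.52213187 0.17027319 0.17143664] [ 1.18457105 -0.0846719  -0.06654633] [21.5 -1.  61.1]
```

View pics/s7.png

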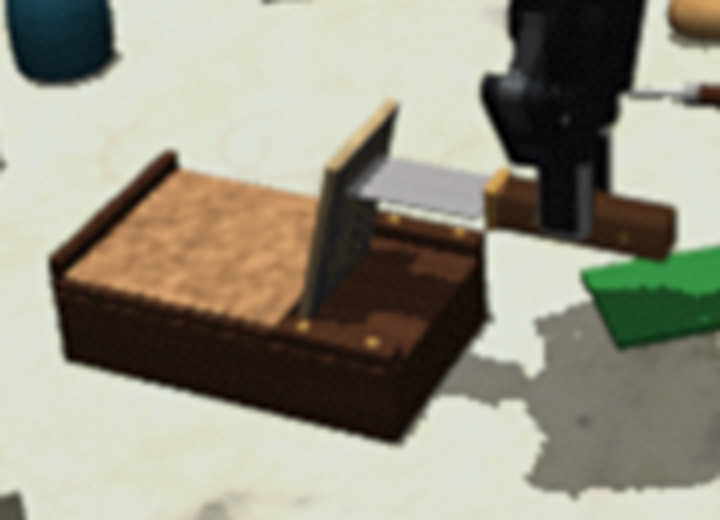

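The block stands at about 75°, leaning on the blade tip. Pushing it past upright.

Call:
{"name": "jog_arm", "arguments": {
  "increments": [
    [[0.1,0,-0.02,0,0,0,-1],[0.1,0,-0.02,0,0,0,-1],[0.1,0,-0.01,0,0,0,-1],[0.1,0,0,0,0,0,-1],[0.1,0,0,0,0,0,-1]]
  ]
}}

```text
time: 10.08
tool_pos: [0.5369, 0.168, 0.1728]
tcp_rot: [-3.132, 0.242, -0.0]
wrist_force: [0.4, -0.3, -0.7]
width: 0.19
grip_force: 60.1
```

Call:
{"name": "jog_arm", "arguments": {
  "increments": [
    [[0.1,0,0,0,0,0,-1],[0.1,0,0,0,0,0,-1],[0.1,0,0,0,0,0,-1],[0.1,0,0,0,0,0,-1],[0.1,0,0,0,0,0,-1]]
  ]
}}

```text
time: 10.5
tool_pos: [0.5517, 0.1656, 0.1727]
tcp_rot: [3.132, -0.242, -0.0]
wrist_force: [-0.0, -0.0, -0.9]
width: 0.192
grip_force: 60.1
```

Call:
{"name": "jog_arm", "arguments": {
  "increments": [
    [[0.1,0,0,0,0,0,-1],[0.05,0,0,0,0,0,-1],[0,0,0,0,0,0,-1],[0,0,0,0,0,0,-1],[0,0,0,0,0,0,-1]]
  ]
}}

```text
time: 10.92
tool_pos: [0.5557, 0.165, 0.1727]
tcp_rot: [3.132, -0.242, -0.0]
wrist_force: [-0.5, -0.7, -0.7]
width: 0.192
grip_force: 60.1
```

```bash
cat > chk.py <<'E'
from h import *
s=read_state();R=Ro.from_rotvec(s['tcp_rot']);print(s['time'],s['tool_pos'],s['wrist_force'],((R.inv().apply(np.array([.640,.153,.04])-s['tool_pos']))*1000).round(1)-[97.6,0,70.4])
im,d=viewer.read_camera('side');p=P['side'];cv2.imwrite('pics/side_chk.png',im)
v,u=np.mgrid[190:330,150:330].reshape(2,-1);z=d[v,u]
X=(np.c_[(u-p['cx'])/p['fx']*z,(v-p['cy'])/p['fy']*z,z]-p['t'])@p['R']
a=np.radians(-8.8);r=X[:,:2]-[.640,.153];S=np.c_[r@[np.cos(a),np.sin(a)],r@[-np.sin(a),np.cos(a)],X[:,2]]*1000
h=cv2.cvtColor(im,cv2.COLOR_BGR2HSV)[v,u].astype(int)
for x in range(-80,110,10):
    k=(abs(S[:,0]-x)<5)&(abs(S[:,1])<20)&(z>0)&(S[:,2]>15)
    if k.sum(): print(x,k.sum(),'z',np.percentile(S[k,2],[10,50,90]).round(0),'hsv',np.median(h[k],axis=0))
E
python3 chk.py
```

```text
10.9167 [0.55568602 0.16502305 0.17270426] [-0.47104793 -0.68333205 -0.70267861] [-12.4  -1.1  62.3]
-80 48 z [ 96. 114. 138.] hsv [100.   43.   17.5]
-70 50 z [ 96. 105. 113.] hsv [ 12.  145.   50.5]
-60 214 z [ 19.  37. 112.] hsv [ 12. 156.  26.]
-50 156 z [ 40.  42. 113.] hsv [ 11.  153.5  72. ]
-40 120 z [ 40.  41. 104.] hsv [ 10.5 149.   78. ]
-30 138 z [ 40.  42. 104.] hsv [ 10.  144.5  89. ]
-20 174 z [ 40.  53. 104.] hsv [11.  88.5 64.5]
-10 176 z [ 40.  56. 104.] hsv [15.  43.5 98. ]
0 123 z [ 55.  57. 104.] hsv [ 18.  64. 151.]
10 112 z [ 55.  56. 103.] hsv [ 18.  82. 174.]
20 71 z [54. 55. 57.] hsv [ 18.  88. 187.]
30 72 z [55. 56. 57.] hsv [ 19.   93.5 195. ]
40 64 z [54. 56. 57.] hsv [ 19.   80.5 198.5]
50 70 z [55. 56. 57.] hsv [ 19.   95.  199.5]
60 69 z [55. 56. 57.] hsv [ 19.  90. 202.]
70 30 z [49. 50. 55.] hsv [ 15.  102.5 182.5]
80 66 z [48. 49. 51.] hsv [ 14.  129.  188.5]
90 66 z [49. 49. 51.] hsv [ 14. 130. 181.]
100 91 z [49. 50. 56.] hsv [ 14. 132. 162.]
```

Depth shows the block flat on the upper step, spanning x -18 to 67 with its top at z 55–56. Retreating and carrying the lifter back.

Call:
{"name": "jog_arm", "arguments": {
  "increments": [
    [[-0.8,0,-0.1,0,0,0,-1],[-0.9,0,-0.1,0,0,0,-1],[-0.9,0,-0.2,0,0,0,-1],[-0.9,0,-0.2,0,0,0,-1],[-0.9,0,-0.2,0,0,0,-1]]
  ]
}}

```text
time: 11.38
tool_pos: [0.424, 0.1853, 0.1968]
tcp_rot: [3.132, -0.242, -0.001]
wrist_force: [0.1, 0.5, 0.1]
width: 0.19
grip_force: 60.1
```

Call:
{"name": "jog_arm", "arguments": {
  "increments": [
    [[0.25,0.95,0,0,0,0,-1],[0.25,0.95,0,0,0,0,-1],[0.25,0.95,0,0,0,0,-1],[0.25,0.95,0,0,0,0,-1],[0.25,0.95,0,0,0,0,-1]]
  ]
}}

```text
time: 11.8
tool_pos: [0.4403, 0.0377, 0.1971]
tcp_rot: [-3.132, 0.24, -0.001]
wrist_force: [-0.4, -0.6, -1.0]
width: 0.19
grip_force: 60.1
```

Call:
{"name": "jog_arm", "arguments": {
  "increments": [
    [[0.25,0.95,0,0,0,0,-1],[0.25,0.95,0,0,0,0,-1],[0.25,0.95,0,0,0,0,-1],[0.25,0.95,0,0,0,0,-1],[0.25,0.95,0,0,0,0,-1]]
  ]
}}

```text
time: 12.22
tool_pos: [0.4556, -0.1092, 0.197]
tcp_rot: [3.132, -0.242, 0.001]
wrist_force: [0.2, 0.2, -1.4]
width: 0.189
grip_force: 60.1
```

Call:
{"name": "jog_arm", "arguments": {
  "increments": [
    [[0.25,0.95,0,0,0,0,-1],[0.25,0.95,0,0,0,0,-1],[0.25,0.95,0,0,0,0,-1],[0.25,0.95,0,0,0,0,-1],[0.25,0.95,0,0,0,0,-1]]
  ]
}}

```text
time: 12.63
tool_pos: [0.4708, -0.2558, 0.1969]
tcp_rot: [3.132, -0.242, 0.0]
wrist_force: [1.3, 0.1, -0.8]
width: 0.189
grip_force: 60.1
```

Call:
{"name": "jog_arm", "arguments": {
  "increments": [
    [[0,0,0,0,0,-0.75,-1],[0,0,0,0,0,0,-1],[0,0,0,0,0,0,-1],[0,0,0,0,0,0,-1],[0,0,0,0,0,0,-1]]
  ]
}}

```text
time: 13.05
tool_pos: [0.4708, -0.2535, 0.1967]
tcp_rot: [-3.139, 0.119, 0.001]
wrist_force: [0.0, -0.9, -0.4]
width: 0.193
grip_force: 60.1
```

```bash
python3 - <<'E'
from h import *
go([.473,-.2575,.082],-4.3)
im,d=viewer.read_camera('top');h=cv2.cvtColor(im,cv2.COLOR_BGR2HSV).astype(int);p=P['top']
a=np.radians(-8.8);ux=np.array([np.cos(a),np.sin(a)]);uy=np.array([-np.sin(a),np.cos(a)])
def px(x,y,z):
    w=np.r_[np.array([.640,.153])+ux*x/1000+uy*y/1000,z/1000];c=p['R']@w+p['t'];return int(round(p['fx']*c[0]/c[2]+p['cx'])),int(round(p['fy']*c[1]/c[2]+p['cy']))
for x in range(-50,101,10): print(x,[tuple(map(int,h[px(x,y,55)[::-1]])) for y in(-38,-25,-12,0,12,25,38)])
print('plain',h[147,367],h[140,365])
m=np.zeros(im.shape[:2],bool);m[140:245,165:240]=1
bm=blob(m&(h[...,1]<115)&(h[...,2]>90)&(h[...,1]>15)|False);print(bm.sum())
r=rect(ray('top',pix(bm),.055));c=np.array(r[0])/1000-[.640,.153];print(r,c@ux,c@uy)
E
```

```text
t 13.05 pos [ 0.4708 -0.2535  0.1967] shift/30mm [0.09 0.13 3.82] turn/6deg [-0.    0.   -0.01]
-50 [(11, 104, 81), (12, 111, 87), (11, 114, 87), (11, 122, 88), (12, 123, 85), (11, 123, 87), (11, 76, 54)]
-40 [(11, 108, 78), (11, 114, 85), (11, 120, 87), (11, 122, 90), (11, 120, 85), (11, 126, 85), (12, 124, 84)]
-30 [(11, 117, 89), (11, 120, 83), (12, 120, 87), (11, 120, 85), (11, 123, 87), (11, 123, 85), (11, 107, 69)]
-20 [(11, 105, 75), (12, 113, 86), (12, 117, 85), (11, 123, 87), (11, 130, 88), (12, 124, 82), (11, 105, 61)]
-10 [(12, 105, 75), (26, 27, 144), (18, 70, 95), (19, 47, 130), (20, 84, 143), (10, 20, 114), (13, 131, 84)]
0 [(17, 121, 141), (23, 38, 135), (20, 66, 144), (23, 56, 141), (20, 81, 144), (19, 53, 145), (17, 125, 139)]
10 [(15, 128, 137), (25, 42, 146), (19, 96, 128), (19, 91, 126), (19, 59, 133), (17, 40, 145), (15, 134, 135)]
20 [(16, 129, 140), (21, 86, 124), (19, 79, 122), (20, 93, 135), (21, 26, 135), (19, 65, 145), (16, 134, 145)]
30 [(18, 117, 146), (21, 64, 132), (20, 29, 134), (21, 95, 145), (20, 95, 145), (20, 84, 143), (15, 134, 137)]
40 [(17, 122,
[... 269 characters left out ...]
 134), (20, 70, 146), (17, 49, 131), (15, 133, 146)]
70 [(15, 130, 139), (15, 130, 135), (17, 128, 146), (15, 132, 145), (19, 121, 146), (15, 136, 126), (15, 136, 131)]
80 [(16, 128, 146), (15, 132, 135), (15, 130, 139), (15, 134, 145), (15, 137, 143), (15, 138, 129), (17, 133, 146)]
90 [(15, 133, 136), (15, 133, 140), (15, 129, 146), (15, 131, 140), (15, 133, 121), (15, 136, 144), (15, 136, 137)]
100 [(15, 131, 138), (16, 133, 142), (18, 122, 146), (15, 134, 126), (15, 134, 131), (15, 137, 123), (16, 136, 137)]
plain [ 26  77 145] [ 26  79 146]
1035
((664.5084228515625, 148.13360595703125), (62.129364013671875, 86.0301284790039), 80.80526733398438) 0.024964408408758566 -0.001059667142615019
```

The block's face is patterned (grey with the leaf), so it lies carved side up, centred at 25 mm beyond the riser and -1 mm off the middle line. Putting the lifter down.

Call:
{"name": "jog_arm", "arguments": {
  "increments": [
    [[0.05,0.13,0.8,0,0,0,-1],[0,0,1,0,0,0,-1],[0,0,0.9,0,0,0,-1],[0,0,0.7,0,0,0,-1],[0,0,0.3,0,0,0,-1]]
  ]
}}

```text
time: 13.52
tool_pos: [0.4702, -0.2565, 0.0826]
tcp_rot: [-3.137, 0.118, 0.008]
wrist_force: [-0.7, 1.0, -0.2]
width: 0.186
grip_force: 60.1
```

Call:
{"name": "jog_arm", "arguments": {
  "increments": [
    [[0,0,0.05,0,0,0,-1],[0,0,0.05,0,0,0,-1],[0,0,0,0,0,0,-1],[0,0,0,0,0,0,-1],[0,0,0,0,0,0,-1]]
  ]
}}

```text
time: 13.93
tool_pos: [0.4733, -0.259, 0.0844]
tcp_rot: [3.138, -0.118, 0.004]
wrist_force: [-0.3, 0.3, 0.2]
width: 0.193
grip_force: 60.1
```

Call:
{"name": "jog_arm", "arguments": {
  "increments": [
    [[0,0,0.05,0,0,0,-1],[0,0,0.05,0,0,0,-1],[0,0,0.03,0,0,0,-1],[0,0,0,0,0,0,-1],[0,0,0,0,0,0,-1]]
  ]
}}

```text
time: 14.35
tool_pos: [0.4728, -0.2589, 0.0807]
tcp_rot: [3.139, -0.119, 0.002]
wrist_force: [-3.5, 1.5, 9.8]
width: 0.193
grip_force: 61.5
```

Call:
{"name": "jog_arm", "arguments": {
  "increments": [
    [[0,0,0,0,0,0,-0.3],[0,0,0,0,0,0,-0.3],[0,0,0,0,0,0,0],[0,0,0,0,0,0,0],[0,0,0,0,0,0,0]]
  ]
}}

```text
time: 14.77
tool_pos: [0.472, -0.2583, 0.0786]
tcp_rot: [-3.139, 0.119, 0.001]
wrist_force: [0.4, -0.1, 0.1]
width: 0.499
grip_force: 0.0
```

Call:
{"name": "jog_arm", "arguments": {
  "increments": [
    [[0,0,-0.2,0,0,0,0],[0,0,-0.8,0,0,0,0],[0,0,-1,0,0,0,0],[0,0,-1,0,0,0,0],[0,0,-1,0,0,0,0]]
  ]
}}

```text
time: 15.18
tool_pos: [0.4718, -0.2582, 0.2001]
tcp_rot: [-3.139, 0.119, 0.001]
wrist_force: [-0.1, 0.1, 0.3]
width: 0.5
grip_force: 0.0
```

Call:
{"name": "jog_arm", "arguments": {
  "increments": [
    [[0,0,0,0,0,0,0],[0,0,0,0,0,0,0],[0,0,0,0,0,0,0],[0,0,0,0,0,0,0],[0,0,0,0,0,0,0]]
  ]
}}

```text
time: 15.6
tool_pos: [0.4711, -0.2578, 0.1971]
tcp_rot: [-3.138, 0.119, 0.005]
wrist_force: [-0.2, 0.7, -0.3]
width: 0.501
grip_force: 0.0
```

```bash
python3 - <<'E'
from h import *
s=read_state();im,d=viewer.read_camera('wrist');p=viewer.camera_params('wrist');H=p['hand_eye'];R=Ro.from_rotvec(s['tcp_rot'])
print(s['time'],s['tool_pos'],s['width'],s['wrist_force'])
h=cv2.cvtColor(im,cv2.COLOR_BGR2HSV).astype(int)
m=np.zeros(d.shape,bool);m[140:270,250:315]=1
m=blob(m&(h[...,1]>120)&(h[...,2]>40));q=pix(m);v=(q-[p['cx'],p['cy']])/p['fx'];r=np.linalg.norm(v,axis=1)[:,None]+1e-9
X=np.c_[v*np.tan(r)/r,np.ones(len(q))]*d[m][:,None];X=R.apply(X@H[:3,:3].T+H[:3,3])+s['tool_pos']
print(len(q),rect(X),'ztop',np.percentile(X[:,2],[5,50,95]).round(4))
E
```

```text
15.6 [ 0.47113373 -0.25778046  0.19707235] 0.5008108634188477 [-0.20278464  0.67329681 -0.26649075]
1881 ((489.8498840332031, -259.7649841308594), (16.929899215698242, 112.755126953125), 85.99263763427734) ztop [0.0184 0.0196 0.0209]
```

The lifter lies on the bench (handle top at 0.020 m) and is released. Handing in.

```bash
python3 -c "
from workcell import bot
print(bot.finish_job())"
```

```text
the job is handed in; nothing more can be done
None
```

The block was tipped over on the lifter's blade and lies carved side up on the cork step, about 25 mm beyond the riser and 1 mm off the middle line; the lifter is back on the bench, released, and the job was handed in after about 16 s (no verdict was returned).

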